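# Turn the back-to-front dip probe round at the spring clip

### The arm

A 6-joint arm with a two-finger parallel gripper is mounted at the origin on the work surface. World frame = base frame: x ahead of the robot, y to its left, z up, the work surface at z = 0. Lengths are in mm, angles in rad, forces in N, time in s.
With the tool pointing down it reaches from about 300 to 875 mm from the base axis. Payload 6.4 kg.
Tool frame: the origin (TCP) lies on the centre line of the jaws, within the pads' length; the fingertips stand 11 mm ahead of it and the grasp point (between the pads) lies 8 mm behind it; z points along the fingers, y is the line along which they close (so a half turn about z gives the same grasp; the last joint's range is limited). The gripper opens to 85 mm and grips with 20 to 120 N. Pads are 22 mm wide; open, the fingers measure 114 mm over their backs; the gripper's body (76 mm by 85 mm) begins 54 mm behind the grasp point. The pads swing forward as they close: fully open they stand 13 mm farther back than shut.
Start: joints at [-1.519, 0.181, 1.607, -0, 1.354, -0.206], TCP at [146.614, -556.009, 242.288] pointing down, gripper open.
Joint ranges: [-2.99, 2.99], [-0.89, 2.07], [0.3, 2.58], [-1.14, 4.28], [0, 2.63], [-3.12, 3.12]. Speed limits (rad/s): [2.57, 2.57, 3.01, 3.14, 3.14, 3.14].

### API

Orientations are given as a unit quaternion [x, y, z, w].
In Python, from plant import robot, jaws, capture, calibration gives the robot as it stands. Calls block until the motion is done:
- robot.movep(position, orientation): joint-space move of the TCP to a pose.
- robot.move_straight(position, frame=None, v=150, threshold=None): straight line of the TCP; frame=None keeps the orientation; v is the mean speed in mm/s. With threshold (N) it stops when the force on the tool has changed by that much, and returns True; else False.
- robot.movej(angles): joint-space move.
- jaws.gripper_open() and jaws.close_gripper(strength=None): open the fingers fully, or close them until they stop; strength is the grip in N (None keeps the last).
- robot.dwell(seconds).
- robot.inverse_kinematics(position, orientation): joint angles nearest the present ones, or None.
- robot.get_obs(): the state.
- capture(name): name is "side" or "top" or "wrist"; returns the picture (480x640x3 uint8, red, green, blue); there is no depth.
- calibration(name): a dict with "camera_matrix" (3x3 intrinsics, pixels), "rvec" (rotation vector, rad) and "tvec" (3), from world to camera coordinates, as OpenCV has them. Camera axes: x right, y down, z forward; pixel columns grow to the right and rows downward; lengths in mm; the calibration is good to about 2 mm. A picture is of the moment at which its call begins: read the wrist's pose just before it. calibration takes no time and is no camera call; for the wrist camera it gives the pose at the moment of the call.
A pose or a line that the arm cannot do raises robot.IKError and nothing moves.
- robot.finish_job(): hands the job in; it is judged then, once.
The state is a dict: "time_s": time; "joint_pos": joint angles; "qd": joint speeds; "effort": joint torques, N m; "tcp_pos": TCP position; "tool_rot": TCP orientation; "ft_force": force on the tool from outside, world axes, zero at the start; "ft_torque": the same for the moment, N m; "grip_width": finger opening in mm; "gripper_force": force on a finger pad.
Only numpy, scipy, OpenCV 4.12 (cv2) and the standard library are available. Lean on these libraries where they do the work, as an engineer would, in place of code of your own. Each camera call takes 0.05 s, during which the arm holds its last target. There are 200 camera calls.

### The job

The dip probe has been put away back to front: its black handle is inside the guard and its metal tip sticks out. Draw it out by the blue collar, snap it by its white shaft into the spring clip and let go of it there, then take it by the black handle and slide it tip first fully home in the guard, so that only the handle end sticks out. Never grip or touch the bare metal tip with the fingers, and leave the beaker, the rubber bulb and the wash bottle where they stand.

Things in the scene. Friction and masses are not known exactly. Their poses are not given: they have to be found in the camera images.
- probe_center (a point): Dip probe, a rigid straight instrument 180 mm long, 120 g, balanced about this point: on its axis, half-way along and half-way up. x axis: towards the metal tip. Parts along x: bare steel tip, 10 mm diameter, 54 to 90 mm; blue collar, 22 mm square, 30 to 54; white round shaft, 16 mm diameter, -30 to 30; black handle, 22 mm square, -90 to -30, with a 1 mm orange end cap.
- probe_tip (a point): End of the probe's bare steel tip, on the axis, 90 mm from the centre.
- probe_collar (a point): Centre of the probe's blue collar (22 mm square, 24 mm long), on the axis, 42 mm from the probe's centre towards the tip.
- probe_handle (a point): Centre of the probe's black handle (22 mm square, 60 mm long), on the axis, 60 mm from the probe's centre, away from the tip.
- probe: The whole probe; origin and axes as its centre point. At the start it lies level in the guard, its tip pointing out of the mouth, its handle end 76 to 98 mm inside.
- guard: Fixed white tunnel on a blue plinth, clear roof, closed at the back. Origin: on the table under the middle of the mouth; x points into the tunnel, z up. Inside: 100 mm deep, 40 mm wide, floor 40 mm and roof 80 mm above the table (roof top 84 mm, 50 mm wide outside). A tongue 12 mm wide, 12 mm thick, top level with the floor, runs 88 mm out of the mouth; fingers pass down on both sides of it.
- guard_mouth (a point): Middle of the guard's mouth at the height of the axis of a probe lying in it, on floor and tongue (51 mm above the table); axes as the guard (x into the tunnel, back wall at x = 100 mm).
- clip: Fixed upward-opening spring clip: two sprung steel jaws over a black V seat on a blue post; base plate 70 x 80 x 12 mm. Origin: on the table under its middle; x: the line along which the held shaft lies (either way round); y: across the jaws. Jaws and seat are 28 mm long in x; flared jaw tops 94 mm above the table, 36 mm apart; lips 78 mm above the table, 8 mm apart.
- clip_seat (a point): Axis of a shaft seated in the clip, 70 mm above the table, middle of the jaws; axes as the clip. Press the 16 mm shaft level and straight down between the jaws (about 3 to 8 N) until it rests in the seat; a like upward pull frees it. The clip holds the probe level on its own.
- beaker_mid (a point): Glass beaker, 70 mm diameter, 80 mm high, bystander; point half-way up its axis.
- bulb_mid (a point): Orange rubber pipette bulb, pear-shaped, standing, 58 mm diameter, 88 mm high, bystander; point on its axis 30 mm up.
- wash_bottle_mid (a point): White plastic wash bottle with blue cap, 64 mm diameter, 170 mm high, bystander; point half-way up.
Mind the look-alikes: they are no part of the job. There is more than one size of the probe; the job needs the larger.

How it is judged:
By the outcome, as a careful person would: the job done as asked, in the order asked, and still so for the second after the job is handed in, with the robot touching nothing.
It also fails if it takes over 61 s, if anything falls off the work surface, if the arm or the gripper's body presses on something with over 40 N, if the wrist force passes 120 N, or if a joint passes its speed limit or range.

## Working session

There is one attempt and no reset: what is moved stays moved. The work goes in short steps, each a Python script; the robot and the scene stay as the last script left them, time stands still between calls to the robot, and variables do not carry over. Pictures are saved under pics/ and viewed, at most 13 in all, crops included, and the job is handed in when it is done.

```bash
ls; mkdir -p pics; python3 - <<'E'
from plant import robot, jaws, capture, calibration
import cv2,numpy as np
for n in ("top","side"):
    cv2.imwrite(f"pics/{n}0.png",capture(n)[:,:,::-1])
    c=calibration(n);R=cv2.Rodrigues(np.array(c["rvec"]))[0];print(n,np.round(c["camera_matrix"],1).tolist(),(-R.T@np.array(c["tvec"]).ravel()).round(0))
print(robot.get_obs())
E
```

```text
pics
top [[436.3, 0.0, 309.8], [0.0, 436.3, 235.1], [0.0, 0.0, 1.0]] [512. -28. 898.]
side [[616.0, 0.0, 317.3], [0.0, 616.0, 240.2], [0.0, 0.0, 1.0]] [ 394. 1124.  918.]
{'time_s': 0.1, 'joint_pos': array([-1.51927131e+00,  1.81455532e-01,  1.60792077e+00,  1.53242318e-05,
        1.35380423e+00, -2.06328248e-01]), 'qd': array([ 0.0008067 , -0.0025839 , -0.00330819,  0.00077009,  0.00114976,
       -0.0001223 ]), 'effort': array([ 4.56928565e-04, -4.45877516e+01, -3.52238166e+01, -3.79217081e-04,
        4.13528745e-03, -9.45849798e-07]), 'tcp_pos': array([ 146.60834254, -555.49387228,  241.47437252]), 'tool_rot': array([ 9.91700368e-01,  1.28568075e-01,  6.88495255e-05, -7.90983225e-04]), 'ft_force': array([-0.38464506, -0.24738077, -0.04732824]), 'ft_torque': array([ 0.00488123, -0.01383392, -0.04492505]), 'gripper_force': 0.0, 'grip_width': 85.3070762042754}
```

View pics/top0.png

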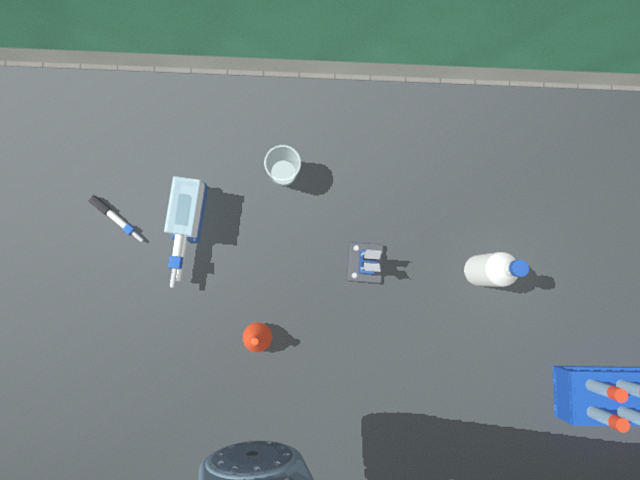

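View pics/side0.png

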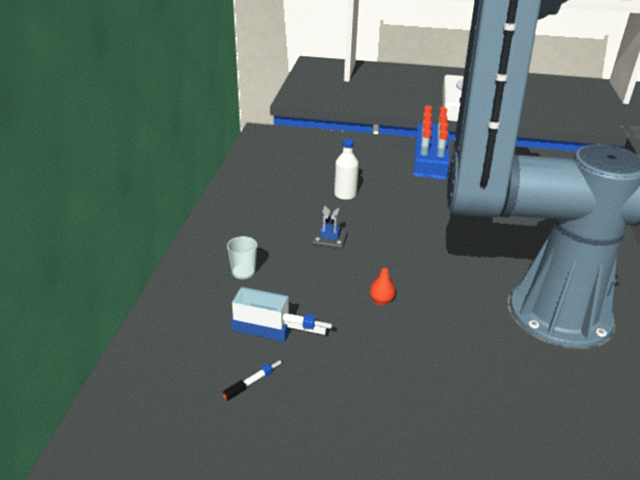

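The top view shows the large probe in the guard: collar near (176,262), tip (172,284), guard roof (168–205, 178–242). The clip is at (366,263), with its shaft line roughly along image u. The small look-alike probe is at (117,218), the bulb at (257,337) and the beaker at (283,165). The side view agrees. Next I'll take close-ups with the wrist camera.

```bash
cat > h.py <<'E'
from plant import robot, jaws, capture, calibration
import cv2, numpy as np
from scipy.spatial.transform import Rotation as Ro
def ray(c,uv,z):
    R=cv2.Rodrigues(np.array(c["rvec"],float))[0]; C=-R.T@np.array(c["tvec"],float).ravel()
    d=(R.T@np.linalg.inv(c["camera_matrix"])@np.c_[np.atleast_2d(uv),np.ones(len(np.atleast_2d(uv)))].T).T
    return C+d*((z-C[2])/d[:,2])[:,None]
def proj(c,P): return cv2.projectPoints(np.array(P,float).reshape(-1,1,3),np.array(c["rvec"],float),np.array(c["tvec"],float),np.array(c["camera_matrix"],float),None)[0][:,0]
def quat(a):  # tool down, tool x along world yaw a
    x=np.array([np.cos(a),np.sin(a),0]); z=np.array([0,0,-1.]); return Ro.from_matrix(np.c_[x,np.cross(z,x),z]).as_quat()
def grab(n,f):
    c=calibration(n); im=capture(n); cv2.imwrite(f"pics/{f}.png",im[:,:,::-1]); np.savez(f"pics/{f}.npz",**c); return c,im
E
python3 - <<'E'
from h import *
c=calibration("top")
print(ray(c,[[182,240],[176,262],[172,284]],60).round(0).tolist(), ray(c,[[348,243],[383,243],[383,283],[348,283]],12).round(0).tolist())
for a in np.arange(-6,7)*np.pi/6:
    s=[]
    for p in ([450,235,45],[340,240,60],[455,-180,70],[455,-90,70],[460,230,45]):
        j=robot.inverse_kinematics(p,quat(a)); s.append(None if j is None else round(j[5],2))
    print(round(np.degrees(a)),s)
# view guard
robot.movep([430,215,260],quat(0)); c,_=grab("wrist","w1")
robot.movep([400,-145,260],quat(0)); grab("wrist","w2")
print(proj(c,[[500,220,60]]),robot.get_obs()["time_s"])
E
```

```text
[[586.0, 181.0, 60.0], [543.0, 190.0, 60.0], [502.0, 196.0, 60.0]] [[592.0, -143.0, 12.0], [593.0, -215.0, 12.0], [512.0, -216.0, 12.0], [510.0, -144.0, 12.0]]
-180 [np.float64(-1.32), np.float64(-1.24), np.float64(-2.19), np.float64(-2.02), np.float64(-1.34)]
-150 [np.float64(-1.85), np.float64(-1.77), np.float64(-2.71), np.float64(-2.55), np.float64(-1.86)]
-120 [np.float64(-2.37), np.float64(-2.29), np.float64(3.05), np.float64(-3.07), np.float64(-2.39)]
-90 [np.float64(-2.89), np.float64(-2.81), np.float64(2.52), np.float64(2.69), np.float64(-2.91)]
-60 [np.float64(2.87), np.float64(2.95), np.float64(2.0), np.float64(2.17), np.float64(2.85)]
-30 [np.float64(2.34), np.float64(2.42), np.float64(1.47), np.float64(1.64), np.float64(2.33)]
0 [np.float64(1.82), np.float64(1.9), np.float64(0.95), np.float64(1.12), np.float64(1.8)]
30 [np.float64(1.29), np.float64(1.37), np.float64(0.43), np.float64(0.6), np.float64(1.28)]
60 [np.float64(0.77), np.float64(0.85), np.float64(-0.1), np.float64(0.07), np.float64(0.76)]
90 [np.float64(0.25), np.float64(0.33), np.float64(-0.62), np.float64(-0.45), np.float64(0.23)]
120 [np.float64(-0.28), np.float64(-0.2), np.float64(-1.14), np.float64(-0.98), np.float64(-0.29)]
150 [np.float64(-0.8), np.float64(-0.72), np.float64(-1.67), np.float64(-1.5), np.float64(-0.81)]
180 [np.float64(-1.32), np.float64(-1.24), np.float64(-2.19), np.float64(-2.02), np.float64(-1.34)]
[[311.12103302 138.09891274]] 4.4417
```

View pics/w1.png

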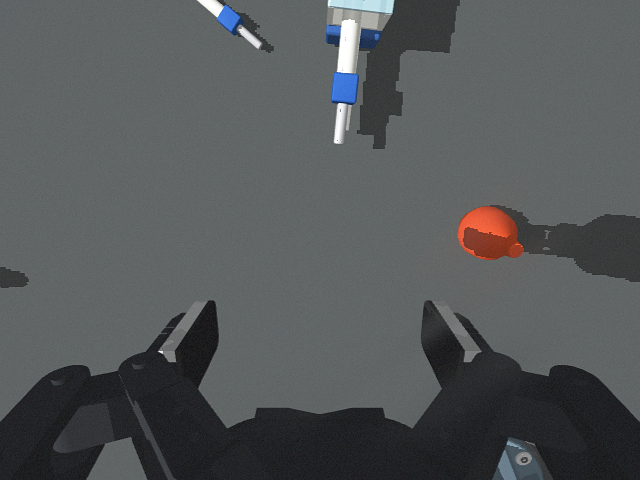

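View pics/w2.png

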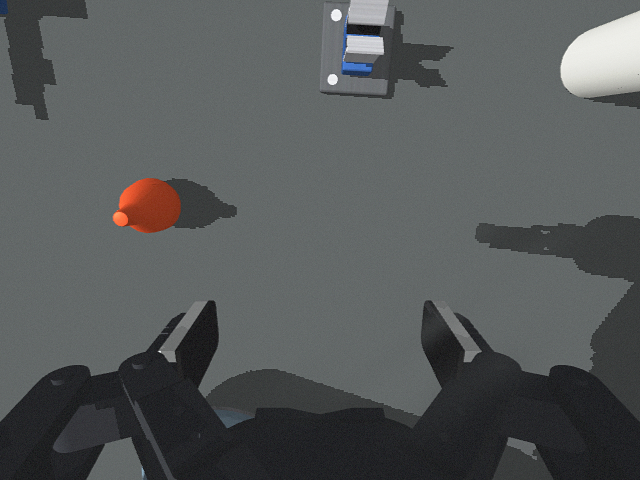

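The first wrist view shows the collar at (345,88), the tip at (340,140) and the guard mouth at about (350,15). The second shows the clip base corners near (322,92) and (388,96). I'll move closer over each.

```bash
python3 - <<'E'
from h import *
robot.movep([490,-180,260],quat(0)); c,_=grab("wrist","w4")
R=cv2.Rodrigues(np.array(c["rvec"],float))[0];print((-R.T@np.array(c["tvec"]).ravel()).round(0),R[2].round(2))
robot.movep([530,190,260],quat(0)); c,_=grab("wrist","w3")
a=cv2.imread("pics/w3.png")[:360,160:560];b=cv2.imread("pics/w4.png")[:360,160:560]
cv2.imwrite("pics/m.png",np.hstack([a,b]));print(robot.get_obs()["time_s"])
E
```

```text
[ 565. -180.  389.] [-0.29 -0.   -0.96]
6.4083
```

View pics/m.png

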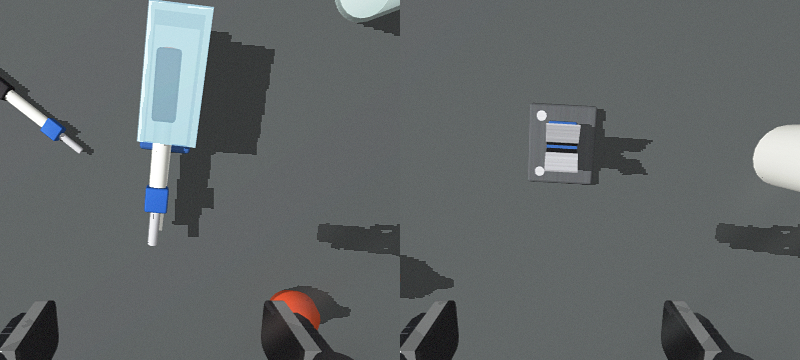

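The left half shows the guard roof outline (140–213, 0–148), the collar at (156,199) and the tip end at (153,244). The right half shows the clip base (529–597, 103–184) with jaws at (562,147). I'll extract positions from these.

```bash
cat > ext.py <<'E'
from h import *
def L(f): return cv2.imread(f"pics/{f}.png"), dict(np.load(f"pics/{f}.npz"))
def rect(mask,c,z,name,off=(0,0),near=None):
    cs,_=cv2.findContours(mask.astype(np.uint8),cv2.RETR_EXTERNAL,cv2.CHAIN_APPROX_NONE)
    cs=[k for k in cs if cv2.contourArea(k)>30]
    k=np.vstack(cs) if near is None else min(cs,key=lambda k:np.hypot(*(k[:,0].mean(0)-near)))
    W=ray(c,k[:,0].astype(float),z)[:,:2].astype(np.float32)
    r=cv2.minAreaRect(W); print(name,"ctr",np.round(r[0],1),"size",np.round(r[1],1),"ang",round(r[2],2)); return r
E
python3 - <<'E'
from ext import *
im,c=L("w3"); hsv=cv2.cvtColor(im,cv2.COLOR_BGR2HSV); H,S,V=cv2.split(hsv)
for p in [(315,70),(340,100),(315,165),(316,199),(313,235),(250,250),(336,149),(320,225)]: print(p,hsv[p[1],p[0]],end=' ')
print()
blue=(H>105)&(H<125)&(S>150)&(V>60)
rect(blue,c,62,"collar",near=(316,199))
roof=((H>80)&(H<105)&(S>25)&(V>110)); rect(roof,c,84,"roof",near=(335,75))
white=(V>140)&(S<25); rect(white,c,59,"shaft",near=(320,165)); rect(white,c,56,"tip",near=(313,230))
im,c=L("w4"); hsv=cv2.cvtColor(im,cv2.COLOR_BGR2HSV); H,S,V=cv2.split(hsv)
for p in [(322,133),(322,162),(345,120),(250,250),(322,148),(340,147)]: print(p,hsv[p[1],p[0]],end=' ')
print()
m=np.zeros_like(V,bool); m[118:178,303:342]=True; j=m&(V>130)&(S<30); rect(j,c,94,"jaws")
m[:]=0; m[95:190,285:357]=True; rect(m&(V>62)&(V<85)&(H<180),c,12,"base?")
cv2.imwrite("pics/z.png",cv2.resize(np.hstack([L("w3")[0][130:260,260:390],im[90:220,260:390]]),(780,390),interpolation=cv2.INTER_NEAREST))
E
```

```text
(315, 70) [100  62 202] (340, 100) [ 97  42 231] (315, 165) [  0   0 255] (316, 199) [109 187 214] (313, 235) [108   6 224] (250, 250) [ 90  15 102] (336, 149) [109 148 110] (320, 225) [ 35   9 169] 
collar ctr [544.2 190.3] size [21.5 25. ] ang 84.25
roof ctr [647.3 176.2] size [ 50.9 105.1] ang 83.82
shaft ctr [575.1 187.1] size [17.4 40.6] ang 83.71
tip ctr [513.1 193.9] size [ 8.4 33.6] ang 84.33
(322, 133) [125   8 181] (322, 162) [120   6 207] (345, 120) [ 95  14 111] (250, 250) [105  10 105] (322, 148) [108 146 126] (340, 147) [80 13 59] 
jaws ctr [ 551.  -181.9] size [28.5 40.7] ang 87.13
base? ctr [ 549.8 -208.3] size [46.8 16.8] ang 1.81
```

View pics/z.png

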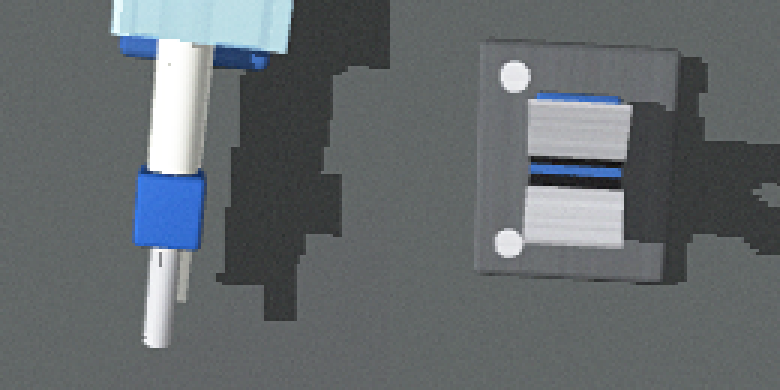

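The measurements agree. The probe and guard both have a yaw of about −6.2°, and the collar is at (544.2, 190.3), which puts the handle end about 80 mm inside. The mouth is at about (595.6, 181.8). The clip is at about (551, −182) with its line at about 87°. Now I'll check the clip against its base corners, grasp the collar and draw the probe out.

```bash
python3 - <<'E'
from ext import *
_,c=L("w4"); q=ray(c,[[290.3,103],[356.7,106.5],[288.3,180],[351.3,183.7]],12)[:,:2]
print("clip base ctr",q.mean(0).round(1),"ang",[round(np.degrees(np.arctan2(*(a-b)[::-1])),1) for a,b in((q[0],q[1]),(q[2],q[3]),(q[0],q[2]),(q[1],q[3]))])
th=np.radians(-6.2); g=np.array([np.cos(th),np.sin(th)]); Q=quat(th); col=np.array([544.2,190.3])
robot.movep([*col,130],Q)
robot.move_straight([*col,43],v=100); 
jaws.close_gripper(110); o=robot.get_obs(); print(o["grip_width"],o["gripper_force"],o["ft_force"].round(1),o["tcp_pos"].round(1),o["time_s"])
robot.move_straight([*col,47],v=50)
hit=robot.move_straight([*(col-105*g),47],v=120,threshold=15); print("hit",hit)
if not hit: robot.move_straight([*(col-105*g),140],v=150)
o=robot.get_obs(); print(o["grip_width"],o["gripper_force"],o["ft_force"].round(1),o["tcp_pos"].round(1),o["time_s"])
a=grab("side","s1")[1];b=grab("wrist","w5")[1]
cv2.imwrite("pics/m2.png",np.hstack([a[150:450,150:550],b[60:360,120:520]])[:,:,::-1])
E
```

```text
clip base ctr [ 552.6 -182.8] ang [np.float64(87.3), np.float64(86.8), np.float64(-2.8), np.float64(-2.3)]
20.594360234039176 107.59093523025513 [-0.4  0.7  4.8] [544.6 190.4  43.5] 8.6167
hit False
20.184697020822444 107.20751881599426 [ 0.  -0.4 -1.5] [439.3 201.5 139.3] 10.6583
```

View pics/m2.png

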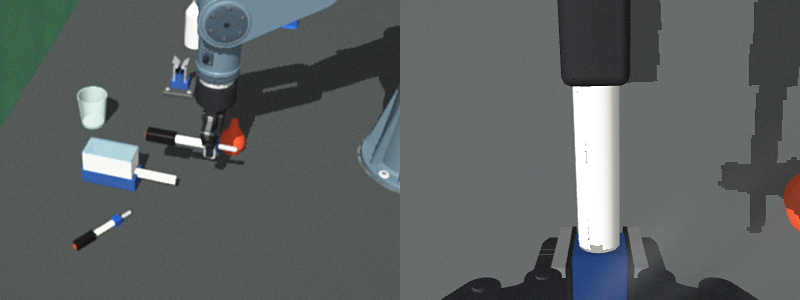

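The probe is out of the guard and held level by the collar, with white shaft and black handle ahead of the fingers. In the wrist crop the shaft is centred at (596,165) and straight. Next is the clip.

```bash
python3 - <<'E'
from h import *
th=np.radians(87.0); u=np.array([np.cos(th),np.sin(th)]); Q=quat(th); clip=np.array([551.6,-182.3]); p=clip-42*u
o=robot.get_obs()["tcp_pos"]; robot.move_straight([o[0],o[1],180],v=150)
robot.movep([*p,180],Q); robot.move_straight([*p,100],v=120)
print(robot.get_obs()["tcp_pos"].round(1))
a=grab("side","s2")[1];b=grab("wrist","w6")[1]
cv2.imwrite("pics/m3.png",np.hstack([cv2.resize(a[130:280,230:430],(400,300)),b[0:360,80:560][:300,:400]])[:,:,::-1]);print(robot.get_obs()["time_s"])
E
```

```text
[ 550.  -224.5  100.7]
14.15
```

View pics/m3.png

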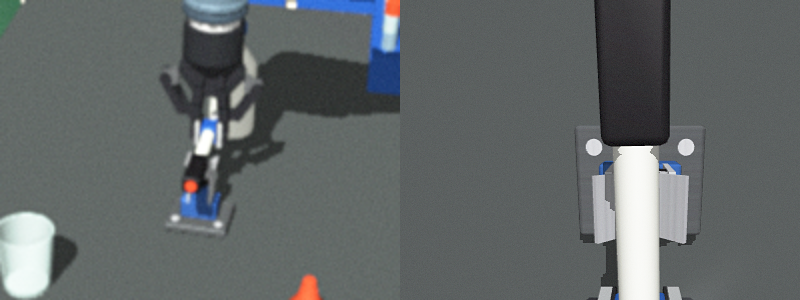

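The shaft is centred between the jaws: shaft columns 616–659, jaws 596–688. I'll press it in.

```bash
python3 - <<'E'
from h import *
o=robot.get_obs()["tcp_pos"]; x,y=551.6-42*np.cos(np.radians(87)),-182.3-42*np.sin(np.radians(87))
robot.move_straight([x,y,78],v=80)
print("hit",robot.move_straight([x,y,61.5],v=30,threshold=30))
o=robot.get_obs(); print(o["tcp_pos"].round(1),o["ft_force"].round(1),o["ft_torque"].round(2))
jaws.gripper_open(); robot.dwell(.2)
robot.move_straight([x,y,160],v=150); robot.dwell(.1)
a=grab("side","s3")[1];b=grab("wrist","w7")[1]; grab("top","t1")
cv2.imwrite("pics/m4.png",np.hstack([cv2.resize(a[130:280,230:430],(400,300)),b[0:360,80:560][:300,:400]])[:,:,::-1]);print(robot.get_obs()["time_s"])
E
```

```text
hit False
[ 550.8 -224.5   62.4] [5.  0.3 6. ] [ 0.45 -0.76 -0.19]
17.1833
```

View pics/m4.png

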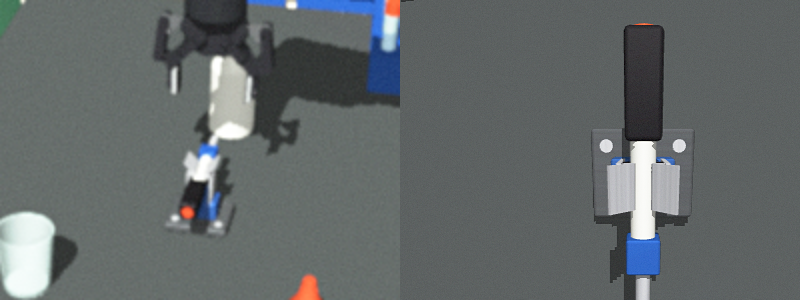

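The probe is in the clip and released, with the handle at about (644,80) and the collar at (643,255) in the wrist crop. I'll check height and level from the sizes at the assumed top z of 81.

```bash
python3 - <<'E'
from ext import *
im,c=L("w7"); H,S,V=cv2.split(cv2.cvtColor(im,cv2.COLOR_BGR2HSV))
m=np.zeros_like(V,bool); m[22:142,300:346]=1
rect(m&(V<62)&~((H<15)&(S>120)),c,81,"handle")
rect((H>105)&(H<125)&(S>150)&(V>60),c,81,"collar",near=(323,255))
print(V[80,320],V[80,290])
E
```

```text
handle ctr [ 554.7 -126.2] size [58.5 22.8] ang 86.98
collar ctr [ 550.2 -223.9] size [27.4 21.1] ang 87.05
56 98
```

```bash
cat >> ext.py <<'E'
def tri(c1,p1,c2,p2):
    A=[np.array(c["camera_matrix"])@np.c_[cv2.Rodrigues(np.array(c["rvec"],float))[0],np.array(c["tvec"],float).ravel()] for c in(c1,c2)]
    X=cv2.triangulatePoints(A[0],A[1],np.array(p1,float).reshape(2,1),np.array(p2,float).reshape(2,1)).ravel(); X=X[:3]/X[3]
    return X.round(1),[ (proj(c,[X])[0]-p).round(1) for c,p in((c1,p1),(c2,p2))]
def cen(mask,near=None,r=15):
    if near is not None:
        k=np.zeros_like(mask,np.uint8); cv2.circle(k,near,r,1,-1); mask=mask&(k>0)
    y,x=np.nonzero(mask); return np.array([x.mean(),y.mean()]),len(x)
E
python3 - <<'E'
from ext import *
s,cs=L("s3"); w,cw=L("w7"); 
hs=cv2.split(cv2.cvtColor(s,cv2.COLOR_BGR2HSV)); hw=cv2.split(cv2.cvtColor(w,cv2.COLOR_BGR2HSV))
org=lambda h:((h[0]<15)|(h[0]>170))&(h[1]>120)&(h[2]>90)
blu=lambda h:(h[0]>105)&(h[0]<125)&(h[1]>150)&(h[2]>60)
a,n=cen(org(hs),(323,236)); b,m=cen(org(hw),(324,25)); print(a,n,b,m,"cap",tri(cs,a,cw,b))
a,n=cen(blu(hs),(334,205),8); b,m=cen(blu(hw),(323,255),28); print(a,n,b,m,"collar",tri(cs,a,cw,b))
# expected seated level projection in side view
u=np.array([np.cos(np.radians(87)),np.sin(np.radians(87))]);P=np.array([551.7,-183.5])
for d,z in((90,70),(-42,70),(-42,81)): print(d,z,proj(cs,[[*(P+d*u),z]]).round(1))
E
```

```text
[323.02631579 235.63157895] 38 [323.          23.67857143] 28 cap (array([558.8, -93.9,  71.9]), [array([0.3, 0. ]), array([ 3.6, -0.5])])
[333.80487805 204.63414634] 41 [322.49122807 255.83173844] 1254 collar (array([ 551.4, -224.7,   81.8]), [array([ 0.2, -0. ]), array([ 2.2, -0.5])])
90 70 [[324.2 236.5]]
-42 70 [[334.6 208.4]]
-42 81 [[334.8 204.8]]
```

Heights agree with a seated, level probe: cap z ≈ 70–72, collar top ≈ 81.8. Now I'll regrasp by the handle, pull up and check for tilt.

```bash
python3 - <<'E'
from ext import *
th=np.radians(87.0); Q=quat(th); p=[554.5,-124.0]
robot.movep([*p,150],Q); robot.move_straight([*p,62],v=100); jaws.close_gripper(115)
o=robot.get_obs(); print(o["grip_width"],o["ft_force"].round(1),o["tcp_pos"].round(1))
robot.move_straight([*p,86],v=40); robot.move_straight([*p,180],v=150)
o=robot.get_obs(); print(o["grip_width"],o["gripper_force"],o["ft_force"].round(1),o["time_s"])
# turn to the guard, pre-insert
t=np.radians(-6.2); g=np.array([np.cos(t),np.sin(t)]); mouth=np.array([595.6,181.8])
pre=mouth-(150+25)*g
robot.movep([*pre,180],quat(t+np.pi)); robot.move_straight([*pre,60],v=150); print(robot.get_obs()["tcp_pos"].round(1),pre.round(1))
a=grab("side","s4")[1]; b=grab("top","t2")[1]
cv2.imwrite("pics/m5.png",np.hstack([cv2.resize(a[250:370,190:350],(400,300)),cv2.resize(b[160:340,120:360],(400,300))])[:,:,::-1]);print(robot.get_obs()["time_s"])
E
```

```text
20.57665452890288 [2.6 0.5 1. ] [ 555.2 -124.1   62.5]
20.462090774214104 113.21068525314331 [-0.7  0.2 -1.6] 20.8333
[422.4 200.6  60.7] [421.6 200.7]
23.2
```

View pics/m5.png

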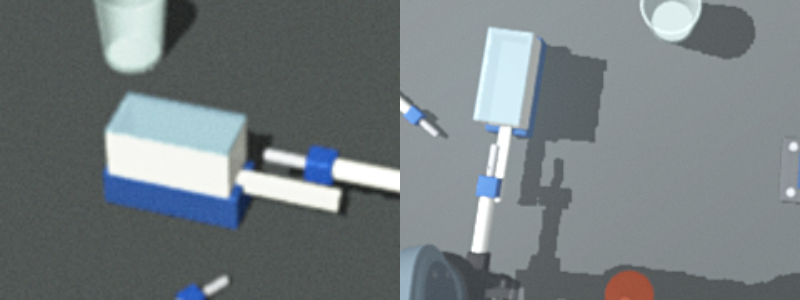

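The probe is level in the side view, with the tip ahead at (265,155) and the mouth at (240,160). In the top view the tip is at (493,148), just left of the tongue, which includes height parallax. I'll triangulate the tip and collar.

```bash
python3 - <<'E'
from ext import *
s,cs=L("s4"); w,cw=L("t2"); 
hs=cv2.split(cv2.cvtColor(s,cv2.COLOR_BGR2HSV)); hw=cv2.split(cv2.cvtColor(w,cv2.COLOR_BGR2HSV))
blu=lambda h:(h[0]>105)&(h[0]<125)&(h[1]>150)&(h[2]>60)
a,n=cen(blu(hs),(318,316),9); b,m=cen(blu(hw),(173,271),9); print(a,n,b,m,"collar",tri(cs,a,cw,b))
print("tip",tri(cs,[296,311.8],cw,[175.8,247.5]))
rect(blu(hw),cw,79,"collar",near=(173,271))
H,S,V=hw; rect((H>80)&(H<105)&(S>25)&(V>150),cw,84,"roof",near=(183,207))
print("exp collar",proj(cs,[[523.8,189.6,73]]),proj(cw,[[523.8,189.6,79]]),"mouth top",proj(cw,[[595.6,181.8,84]]),"tongue end",proj(cw,[[508,191.3,40]]))
E
```

```text
[317.56164384 315.59589041] 146 [nan nan] 0 collar (array([nan, nan, nan]), [array([nan, nan]), array([nan, nan])])
tip (array([571.1, 189.1,  71.9]), [array([0.2, 0. ]), array([-0. , -0.5])])
collar ctr [ 311.  -606.4] size [104.5 167.3] ang 0.02
roof ctr [649.4 179.6] size [ 53.6 107.7] ang 83.71
exp collar [[318.95836863 314.46068205]] [[173.1213489  272.15667326]] mouth top [[178.70377395 233.3683461 ]] tongue end [[177.20799522 280.73644896]]ext.py:16: RuntimeWarning: Mean of empty slice.
  y,x=np.nonzero(mask); return np.array([x.mean(),y.mean()]),len(x)
  ret = ret.dtype.type(ret / rcount)
```

Relative to the guard axis in the same frame, the tip is about 1 mm off sideways, against 9 mm of clearance, and it is level. I'll insert it.

```bash
python3 - <<'E'
from ext import *
t=np.radians(-6.2); g=np.array([np.cos(t),np.sin(t)]); mouth=np.array([595.6,181.8])
P=lambda d,z:[*(mouth+d*g),z]
robot.move_straight(P(-175,47),v=60)
h=robot.move_straight(P(-57,47),v=80,threshold=10); o=robot.get_obs(); print("hit",h,o["tcp_pos"].round(1),o["ft_force"].round(1))
if not h:
    h=robot.move_straight(P(-40,47),v=15,threshold=6); o=robot.get_obs(); print("wall",h,o["tcp_pos"].round(1),((o["tcp_pos"][:2]-mouth)@g).round(1),o["ft_force"].round(1))
print(o["time_s"])
a=grab("side","s5")[1]; b=grab("top","t3")[1]
cv2.imwrite("pics/m6.png",np.hstack([cv2.resize(a[250:370,190:350],(400,300)),cv2.resize(b[160:340,120:360],(400,300))])[:,:,::-1])
E
```

```text
hit False [538.5 188.1  46.9] [ 0.2  0.4 -2.1]
wall True [545.3 187.1  46. ] -50.6 [-0.1  0.6 -0.8]
25.8333
```

View pics/m6.png

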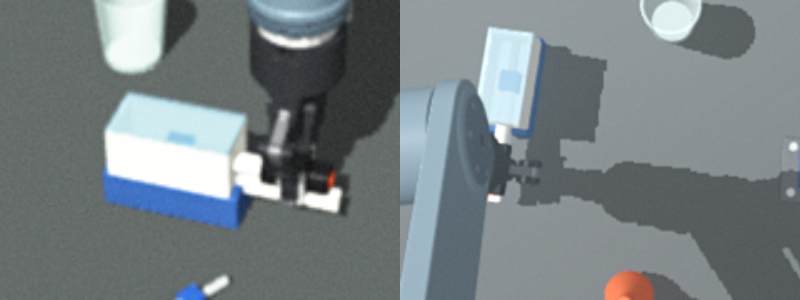

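The tip stopped at −50.6 mm, matching the back wall (−50 expected), and the roof shows the collar inside. I'll lower onto the floor, nudge home, release and check.

```bash
python3 - <<'E'
from ext import *
t=np.radians(-6.2); g=np.array([np.cos(t),np.sin(t)]); mouth=np.array([595.6,181.8])
d=(robot.get_obs()["tcp_pos"][:2]-mouth)@g
P=lambda d,z:[*(mouth+d*g),z]
print(robot.move_straight(P(d-.5,41.5),v=20,threshold=5),robot.get_obs()["tcp_pos"].round(1))
z=robot.get_obs()["tcp_pos"][2]
print(robot.move_straight(P(d+6,z),v=15,threshold=8),((robot.get_obs()["tcp_pos"][:2]-mouth)@g).round(1),robot.get_obs()["ft_force"].round(1))
jaws.gripper_open(); robot.dwell(.2)
robot.move_straight(P(d,150),v=120); robot.movep([480,60,260],quat(t+np.pi)); robot.dwell(.2)
a=grab("side","s6")[1]; b=grab("top","t4")[1]
cv2.imwrite("pics/m7.png",np.hstack([cv2.resize(a[250:370,190:350],(400,300)),cv2.resize(b[160:340,120:360],(400,300))])[:,:,::-1])
hs=cv2.cvtColor(b,cv2.COLOR_RGB2HSV); c=calibration("top")
m=((hs[...,0]<15)|(hs[...,0]>170))&(hs[...,1]>120)&(hs[...,2]>90); m[:,:150]=0;m[:,200:]=0;m[300:]=0
if m.any():
    p,n=cen(m); q=ray(c,p,56)[0]; print("cap",p,n,q.round(1),"expected",(mouth-80*g).round(1))
print(robot.get_obs()["time_s"])
E
```

```text
True [544.9 187.2  43.8]
True -50.0 [-1.2  0.5  4.4]
29.4
```

View pics/m7.png

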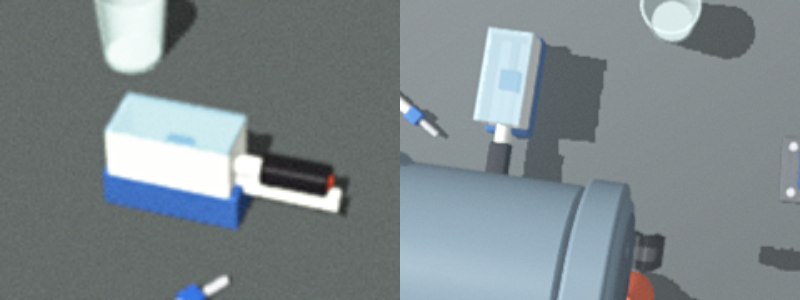

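The side view shows the probe on floor and tongue: the handle is outside with its orange cap at (332,181), and the collar shows through the roof. The back wall was felt twice, at −50.6 and −50.0 mm, so I'm handing it in.

```bash
python3 - <<'E'
from h import *
t=np.radians(-6.2); print(proj(calibration("side"),[[595.6-80*np.cos(t),181.8-80*np.sin(t),51]]),"seen ~322.8,322.4")
print(robot.finish_job())
E
```

```text
[[322.3471405  323.21211931]] seen ~322.8,322.4
the job is handed in; nothing more can be done
None
```

The probe was drawn out by the collar, snapped into the clip and let go, then slid tip first by its handle to the back wall of the guard; I handed the job in after about 29 s, and no verdict was returned.

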